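# Seat a brass bushing on a welding jig

### The job

The bushing is about to be tack-welded: pick up the brass sleeve and push it down over the upright spigot of the green welding jig until it sits fully home, then let go. Guide it all the way down rather than letting it drop, and leave the steel sleeve standing where it is.

Things in the scene. Friction and masses are not known exactly. Their poses are not given: they have to be found in the camera images.
- brass_sleeve: plain yellow brass tube, outside diameter 44 mm, bore 34 mm (wall 5 mm), 60 mm long, about 0.3 kg, open at both ends, standing upright on the bench. Origin at the centre of its lower end, z along the tube, up.
- steel_sleeve: silver steel tube of the very same size and stance as the brass one, a bystander. Origin at the centre of its lower end, z up. It may stand to the left or right of the brass one.
- green_jig: fixed welding jig: green square base plate 110 x 110 x 12 mm with four bolt heads 5 mm high near its corners; in its middle a round steel boss of 52 mm diameter whose flat top is 20 mm above the bench, and on that an upright steel spigot of 25 mm diameter, which tapers from 53 mm above the bench to a 9 mm wide tip at 65 mm. Origin at the plate's centre on the bench, z up. A red jig of the same shape stands beside it, to its left or right, and is not to be used.
- green_seat (a point): point on the green jig's spigot axis at the height of the boss's flat top (20 mm above the bench), where the centre of the sleeve's lower end belongs (the bore has 4.5 mm play all round the spigot). z up.

How it is judged:
On the way:
1. the brass sleeve has been lifted off the bench, its lower end at least 50 mm up (height (world z) of brass_sleeve above 0.05 m), for 0.1 s.
At the end, for the whole second after the job is handed in: The brass sleeve stands at rest on the green jig's spigot, upright within 7 degrees, its lower end within 10 mm of the spigot's axis and no more than 5 mm above the boss; the steel sleeve still stands within 30 mm of where it was (horizontal distance between brass_sleeve and green_seat below 0.01 m and z of brass_sleeve in the frame of green_seat below 0.005 m and angle between brass_sleeve's own z axis and vertical below 0.12 rad and linear speed of brass_sleeve below 0.02 m/s and distance of steel_sleeve from where it was at the start of the episode below 0.03 m and angle between steel_sleeve's own z axis and vertical below 0.2 rad); the robot touches nothing.
It fails at once if the brass sleeve is let drop: it falls free of the fingers at more than 0.7 m/s (about 25 mm of fall) (linear speed of brass_sleeve above 0.7 m/s and contact force between brass_sleeve and the fingers below 0.05 N).
It fails at once if the steel sleeve is moved by more than 30 mm or knocked over (distance of steel_sleeve from where it was at the start of the episode above 0.03 m or angle between steel_sleeve's own z axis and vertical above 0.5 rad).
It also fails if it takes over 35 s, if anything falls off the work surface, if the arm or the gripper's body presses on something with over 40 N, if the wrist force passes 120 N, or if a joint passes its speed limit or range.

### The arm

A 6-joint arm with a two-finger parallel gripper is mounted at the origin on the work surface. World frame = base frame: x ahead of the robot, y to its left, z up, the work surface at z = 0. Lengths are in m, angles in rad, forces in N, time in s.
With the tool pointing down it reaches from about 0.375 to 0.9 m from the base axis. Payload 3.1 kg.
Tool frame: the origin (TCP) lies on the centre line of the jaws, within the pads' length; the fingertips stand 25 mm ahead of it and the grasp point (between the pads) lies 6 mm ahead of it; z points along the fingers, y is the direction in which the jaws open and shut (so a half turn about z gives the same grasp; the last joint's range is limited). The gripper opens to 87 mm and grips with 3 to 60 N. Pads are 19 mm wide; open, the fingers measure 117 mm over their backs; the gripper's body (75 mm by 190 mm) begins 51 mm behind the grasp point.
Start: joints at [0.99, 0.527, 1.433, -0, 1.181, -0.178], TCP at [0.245, 0.575, 0.248] pointing down, gripper open.
Joint ranges: [-3.08, 3.08], [-0.75, 2.2], [0.22, 2.44], [-1.43, 4.57], [0, 2.65], [-2.85, 2.85]. Speed limits (rad/s): [2.79, 2.79, 3.14, 3.14, 3.14, 3.14].

### API

Orientations are given as a 3x3 rotation matrix whose columns are the frame's x, y, z axes.
In Python, from rig import ctrl, imaging, ticket gives the robot as it stands.
- The arm moves only by the shell command python3 -m jog 'ROWS' [OPENING] [FORCE]. ROWS is JSON, a list that holds one entry, the list of rows, each a list of 6 numbers: the shift along the tool's x, y, z in cm, then the turn, a rotation vector about the tool's x, y, z in rad. A call has 1 to 12 rows; each row is the pose to reach, as a shift and turn from the pose measured when the call began, along the tool's axes at that moment; what a row does not reach only later rows make up. A row lasts 1/10 s, in which the tool goes at most 50 mm and 8.59 degrees, less where a joint would pass 70% of its speed; a pose out of reach is approached as far as the arm can. A call with a gripper value outside its range is refused whole. OPENING is the finger opening in cm, from 0 to 8.7, set as the call begins (- or left out, the last holds). The fingers move at their own pace and stop on an object; FORCE is the grip in N (left out, the last holds). Time passes only in rows, so rows that repeat a pose let the fingers close. It gives the time, the measured TCP pose, the force and the opening at its end, in the units of the state.
- ctrl.state(): the state, without advancing time (a new reading comes with each control period).
- imaging.read_camera(name): name is "scene" or "top"; returns the picture (420x560x3 uint8, red, green, blue); there is no depth.
- imaging.camera_model(name): a dict with "mtx" (3x3 intrinsics, pixels), "extrinsics" (4x4, takes a point from camera to world coordinates). Camera axes: x right, y up, looking along -z (the intrinsics and any distortion apply to the point x, -y, -z); pixel columns grow to the right and rows downward; lengths in m; the calibration is good to about 2 mm. A picture is of the moment at which its call begins. camera_model takes no time and is no camera call.
- ticket.job_done(): hands the job in, once; it reports no verdict.
The state is a dict: "time_s": time; "joint_positions": joint angles; "joint_vel": joint speeds; "joint_efforts": joint torques, N m; "eef_pos": TCP position; "orientation": TCP orientation; "force": force on the tool from outside, world axes, zero at the start; "moment": the same for the moment, N m; "gripper_width": finger opening in m.
Only numpy, scipy, OpenCV 4.12 (cv2) and the standard library are available. Lean on these libraries where they do the work, as an engineer would, in place of code of your own. Each camera call takes 0.05 s, during which the arm holds its last target.

## Working session

There is one attempt and no reset: what is moved stays moved. The work goes in short steps, Python scripts to look and compute and a shell command to move; the robot and the scene stay as the last step left them, time stands still between calls to the robot, and variables do not carry over. Pictures are saved under pics/ and viewed, and the job is handed in when it is done.

```bash
mkdir -p pics; python3 - <<'E'
from rig import ctrl, imaging
import cv2
s=ctrl.state();print(s)
for n in("scene","top"):
    im=imaging.read_camera(n);cv2.imwrite(f"pics/{n}0.png",im[:,:,::-1]);m=imaging.camera_model(n);print(n,m)
E
```

```text
{'time_s': 0.0, 'joint_positions': array([ 9.89483593e-01,  5.28475309e-01,  1.43389611e+00, -5.64913717e-06,
        1.18143018e+00, -1.78500607e-01]), 'joint_vel': array([-1.08863574e-03, -8.29910732e-04, -4.47467514e-05, -1.63244245e-04,
        2.02726448e-03,  2.52328643e-04]), 'joint_efforts': array([-7.88975285e-04, -4.40048361e+01, -1.76588076e+01,  6.33438933e-02,
        5.83703094e-02, -1.71216607e-04]), 'eef_pos': array([0.24459562, 0.57440382, 0.24656795]), 'orientation': array([[-9.19962869e-01,  3.92003647e-01, -1.20860889e-03],
       [ 3.92005319e-01,  9.19961092e-01, -1.84897533e-03],
       [ 3.87068084e-04, -2.17476977e-03, -9.99997560e-01]]), 'force': array([-0.45948612,  0.21892516, -0.1701186 ]), 'moment': array([ 0.01277012, -0.01422849, -0.03076444]), 'gripper_width': 0.08664834520419767}
scene {'mtx': array([[419.46111497,   0.        , 273.46687848],
       [  0.        , 419.46111497, 205.68301284],
       [  0.        ,   0.        ,   1.        ]]), 'extrinsics': array([[-2.13857121e-01, -5.41965455e-01,  8.12735244e-01,
         1.34247758e+00],
       [ 9.76864780e-01, -1.19139450e-01,  1.77597839e-01,
         1.54503305e-01],
       [ 5.76936841e-04,  8.31912998e-01,  5.54905785e-01,
         6.03061407e-01],
       [ 0.00000000e+00,  0.00000000e+00,  0.00000000e+00,
         1.00000000e+00]])}
top {'mtx': array([[429.31030148,   0.        , 279.0913884 ],
       [  0.        , 429.31030148, 203.08724893],
       [  0.        ,   0.        ,   1.        ]]), 'extrinsics': array([[ 0.02143141,  0.98799813, -0.15297184,  0.41660626],
       [-0.99974763,  0.02014764, -0.00993753, -0.01116865],
       [-0.00673624,  0.15314621,  0.98818058,  0.81170294],
       [ 0.        ,  0.        ,  0.        ,  1.        ]])}
```

View pics/scene0.png

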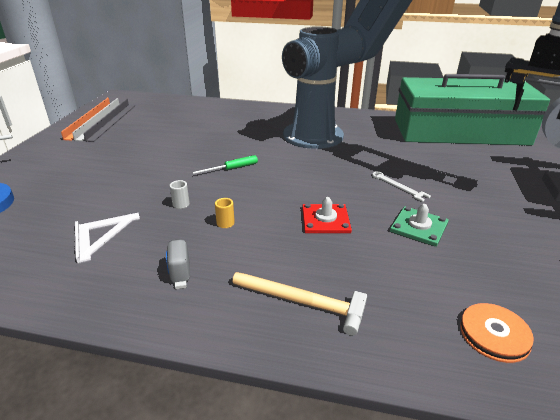

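View pics/top0.png

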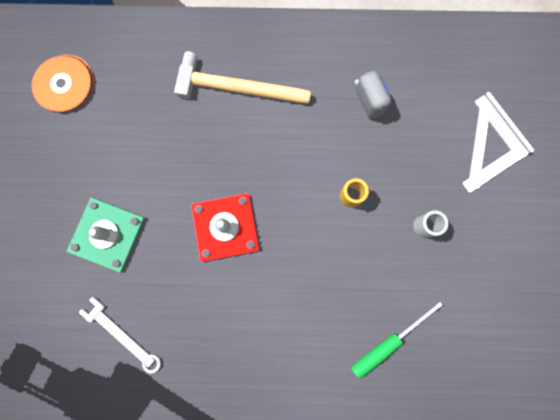

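The top view shows the brass sleeve at about (355,193), steel at (431,225), the green jig at (104,235) and red at (225,227). Next I'll fit silhouettes in both cameras.

```bash
cat > h.py <<'E'
import numpy as np, cv2
from rig import imaging
from scipy.optimize import minimize
def proj(n,P):
    m=imaging.camera_model(n);E=m["extrinsics"]
    q=(np.atleast_2d(P)-E[:3,3])@E[:3,:3]
    q=q*[1,-1,-1]; u=q@m["mtx"].T
    return u[:,:2]/u[:,2:]
def ray(n,uv,z):
    m=imaging.camera_model(n);E=m["extrinsics"]
    d=np.linalg.inv(m["mtx"])@[uv[0],uv[1],1]; d=E[:3,:3]@(d*[1,-1,-1])
    return E[:3,3]+d*(z-E[2,3])/d[2]
def big(mask):
    k,l,st,c=cv2.connectedComponentsWithStats(mask.astype(np.uint8)); i=1+np.argmax(st[1:,4]); return l==i
def hullpix(pts,S=4,shape=(420,560)):
    h=cv2.convexHull(pts.astype(np.float32))[:,0]
    im=np.zeros((shape[0]*S,shape[1]*S),np.uint8)
    cv2.fillPoly(im,[np.round((h+.5)*S-.5).astype(int)],255)
    return cv2.resize(im,shape[::-1],interpolation=cv2.INTER_AREA)/255.
a=np.linspace(0,2*np.pi,60,endpoint=False)
def cyl(x,y,z0,z1,r): return np.array([[x+r*np.cos(t),y+r*np.sin(t),z] for z in(z0,z1) for t in a])
def plate(x,y,th,h=.055):
    c,s=np.cos(th),np.sin(th)
    return np.array([[x+c*i*h-s*j*h,y+s*i*h+c*j*h,z] for z in(0,.012) for i in(-1,1) for j in(-1,1)])
def hullmask(m):
    cs,_=cv2.findContours(m.astype(np.uint8),cv2.RETR_EXTERNAL,cv2.CHAIN_APPROX_NONE)
    o=np.zeros(m.shape,np.uint8); cv2.fillPoly(o,[cv2.convexHull(np.vstack(cs))],1);return o.astype(float)
def fit(masks,model,x0,step):
    f=lambda p:sum(np.abs(hullpix(proj(n,model(p)))-m).sum()/m.sum() for n,m in masks.items())
    s=np.vstack([x0]+[np.array(x0)+np.eye(len(x0))[i]*step[i] for i in range(len(x0))])
    r=minimize(f,x0,method='Nelder-Mead',options=dict(initial_simplex=s,xatol=1e-4,fatol=1e-4));return r.x,r.fun
E
python3 - <<'E'
from h import *
M={'b':{},'g':{}}
for n in("scene","top"):
    im=cv2.imread(f"pics/{n}0.png");H=cv2.cvtColor(im,cv2.COLOR_BGR2HSV).astype(int)
    h,s,v=H[...,0],H[...,1],H[...,2]
    yy,xx=np.mgrid[:420,:560]
    cb,cg=((225,213),(420,225)) if n=="scene" else ((355,193),(105,235))
    near=lambda c,r:(abs(xx-c[0])<r)&(abs(yy-c[1])<r)
    M['b'][n]=hullmask(big((h>12)&(h<35)&(s>110)&(v>40)&near(cb,24)))
    M['g'][n]=hullmask(big((h>55)&(h<95)&(s>80)&near(cg,48)))
    for k in'bg':
        w=M[k][n];ys,xs=np.nonzero(w);print(n,k,w.sum(),xs.min(),xs.max(),ys.min(),ys.max())
b0=ray('top',(352,195),.03);g0=ray('top',(106,235),.01);print(b0,g0,ray('scene',(225,213),.03))
for c in(['top','scene'],['top'],['scene']):
    print(c,'brass',fit({n:M['b'][n] for n in c},lambda p:cyl(p[0],p[1],0,.06,.022),b0[:2],[.01,.01]))
    print(c,'green',fit({n:M['g'][n] for n in c},lambda p:plate(*p),[g0[0],g0[1],-.3],[.01,.01,.1]))
print('steel',ray('top',(433,223),.06),ray('scene',(180,195),.03))
print('redtip',ray('top',(223,226),.065),'green tip top',ray('top',(98,232),.065),ray('scene',(423,205),.065))
im=cv2.imread("pics/top0.png");cv2.imwrite("pics/crop0.png",np.hstack([cv2.resize(im[190:280,50:160],None,fx=3.5,fy=3.5),cv2.resize(im[160:250,320:430],None,fx=3.5,fy=3.5)]))
E
```

```text
scene b 529.0 215 233 198 227
scene g 1475.0 390 448 206 245
top b 627.0 340 368 179 206
top g 3592.0 67 143 198 271
[ 0.55546165 -0.13753839  0.03      ] [0.47361724 0.31979342 0.01      ] [ 0.55901587 -0.13570025  0.03      ]
['top', 'scene'] brass (array([ 0.55854037, -0.13902609]), np.float64(0.13930466208787945))
['top', 'scene'] green (array([ 0.47499447,  0.32242468, -0.34826816]), np.float64(0.06565763955349986))
['top'] brass (array([ 0.55925797, -0.1402206 ]), np.float64(0.05026737967914438))
['top'] green (array([ 0.47543513,  0.3221261 , -0.33668854]), np.float64(0.02267457094196253))
['scene'] brass (array([ 0.55730748, -0.13835193]), np.float64(0.050416990992994556))
['scene'] green (array([ 0.47332283,  0.32306738, -0.34046445]), np.float64(0.0297666999002991))
steel [ 0.50312234 -0.27442584  0.06      ] [ 0.50637801 -0.27305778  0.03      ]
redtip [0.4896967  0.09345793 0.065     ] green tip top [0.47464813 0.31153557 0.065     ] [0.47720114 0.32024464 0.065     ]
```

View pics/crop0.png

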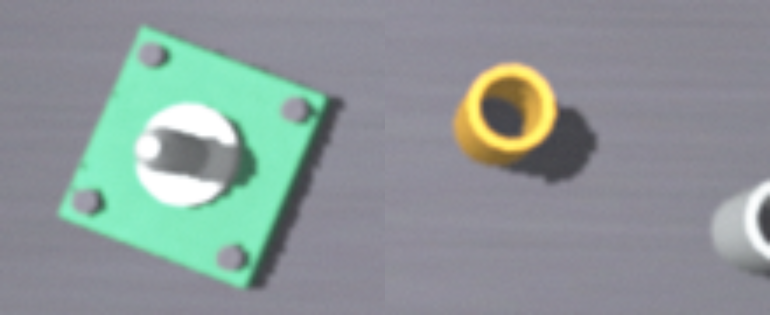

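The two cameras agree to about 2 mm: brass at (0.559,-0.139), green jig at (0.475,0.322), steel at (0.505,-0.274). First I travel to above the brass sleeve, keeping the orientation.

```bash
python3 -m jog '[[[-1.4,-1.3,0,0,0,0],[-4.3,-4.0,0,0,0,0],[-7.1,-6.7,0,0,0,0],[-10,-9.3,0,0,0,0],[-12.8,-12,0,0,0,0],[-15.6,-14.7,0,0,0,0],[-18.5,-17.3,0,0,0,0],[-21.3,-20,0,0,0,0],[-24.2,-22.7,0,0,0,0],[-27,-25.3,0,0,0,0],[-29.9,-28,0,0,0,0],[-32,-30,0,0,0,0]]]' 8.7 && python3 -m jog '[[[-2,-1.9,0,0,0,0],[-5,-4.7,0,0,0,0],[-8,-7.5,0,0,0,0],[-11,-10.4,0,0,0,0],[-14,-13.2,0,0,0,0],[-17,-16,0,0,0,0],[-20,-19,0,0,0,0],[-22.5,-21.4,0,0,0,0],[-23.9,-22.7,0,0,0,0],[-24.5,-23.2,0,0,0,0],[-24.5,-23.2,0,0,0,0],[-24.5,-23.2,0,0,0,0]]]'
cat > d.py <<'E'
import sys,numpy as np
from rig import ctrl
s=ctrl.state();R=s['orientation'];p=s['eef_pos'];t=np.array(list(map(float,sys.argv[1:4])))
from scipy.spatial.transform import Rotation as Ro
y=R[:,1]*[1,1,0];y/=np.linalg.norm(y);z=np.array([0,0,-1.]);D=np.c_[np.cross(y,z),y,z]
print(s['time_s'],p,'F',s['force'],'w',s['gripper_width'],'shift cm',R.T@(t-p)*100,'turn to vertical',Ro.from_matrix(R.T@D).as_rotvec())
E
python3 d.py .5588 -.139 .046
```

```text
time_s: 1.3
eef_pos: [0.4221, 0.171, 0.247]
orientation: [[-0.919, 0.393, -0.001], [0.393, 0.919, -0.002], [0.0, -0.002, -1.0]]
force: [-0.2, 0.9, -0.0]
gripper_width: 0.087
time_s: 2.5
eef_pos: [0.5552, -0.137, 0.2472]
orientation: [[-0.92, 0.392, -0.003], [0.392, 0.92, -0.001], [0.002, -0.002, -1.0]]
force: [-0.2, 0.5, 0.3]
gripper_width: 0.0868
2.5 [ 0.55523339 -0.13695537  0.24717908] F [-0.24528505  0.52987113  0.28687064] w 0.08675164957447232 shift cm [-4.54955039e-01 -1.54973115e-02  2.01169578e+01] turn to vertical [-1.62540579e-03 -2.32030081e-03 -1.88571644e-06]
```

```bash
python3 -m jog '[[[-0.3,0,1.5,0,0,0],[-0.5,0,4,0,0,0],[-0.5,0,7,0,0,0],[-0.5,0,10,0,0,0],[-0.5,0,12.5,0,0,0],[-0.5,0,14,0,0,0],[-0.5,0,14,0,0,0]]]'; python3 d.py .5588 -.139 .046; python3 - <<'E'
from h import *
o=[]
for n,(r,c) in {'scene':(150,150),'top':(110,270)}.items():
    im=imaging.read_camera(n)[:,:,::-1];o.append(cv2.resize(im[r:r+130,c:c+130],None,fx=3,fy=3,interpolation=cv2.INTER_CUBIC))
cv2.imwrite('pics/a1.png',np.hstack(o))
E
```

```text
time_s: 3.2
eef_pos: [0.5573, -0.1364, 0.1052]
orientation: [[-0.921, 0.39, -0.008], [0.39, 0.921, 0.002], [0.008, -0.001, -1.0]]
force: [-0.2, 0.0, 0.1]
gripper_width: 0.087
3.2 [ 0.55728458 -0.13644247  0.10522562] F [-0.20967246  0.03105167  0.10262869] w 0.08700982821388323 shift cm [-0.28965729 -0.16925882  5.9205211 ] turn to vertical [-1.18466604e-03 -8.49074602e-03 -5.02938003e-06]
```

View pics/a1.png

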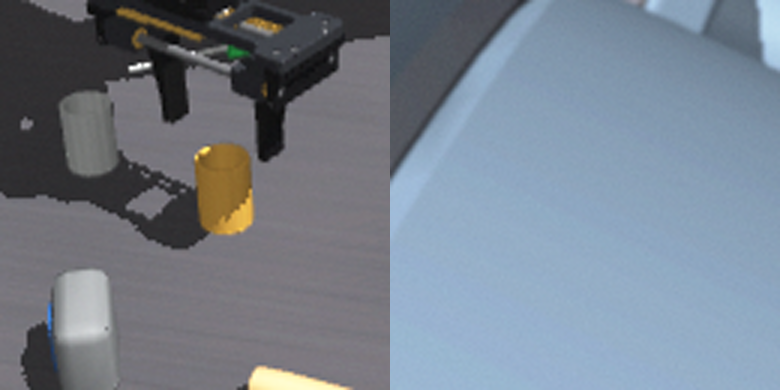

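The scene crop shows the fingers straddling the brass sleeve, with the midpoint at crop x≈221 and the sleeve at 224. The arm hides it from the top camera. I'll descend, correct the tilt and close.

```bash
python3 -m jog '[[[-0.3,-0.1,1.0,0,-0.008,0],[-0.3,-0.2,2.5,0,-0.008,0],[-0.3,-0.2,4.2,0,-0.008,0],[-0.3,-0.2,5.4,0,-0.008,0],[-0.3,-0.2,5.9,0,-0.008,0],[-0.3,-0.2,5.9,0,-0.008,0]]]';python3 d.py .5588 -.139 .046;  python3 -m jog '[[[0,0,0,0,0,0],[0,0,0,0,0,0],[0,0,0,0,0,0],[0,0,0,0,0,0],[0,0,0,0,0,0],[0,0,0,0,0,0],[0,0,0,0,0,0],[0,0,0,0,0,0],[0,0,0,0,0,0],[0,0,0,0,0,0]]]' 3.5 25; python3 d.py .5588 -.139 .046
```

```text
time_s: 3.9
eef_pos: [0.5609, -0.1407, 0.0481]
orientation: [[-0.92, 0.391, 0.003], [0.391, 0.921, -0.003], [-0.004, -0.001, -1.0]]
force: [0.1, -0.5, -0.7]
gripper_width: 0.0873
3.9 [ 0.56088354 -0.14065439  0.04812071] F [ 0.13301574 -0.50164154 -0.73804713] w 0.08728023519916005 shift cm [0.25736517 0.07118353 0.21083509] turn to vertical [-1.45888155e-03  4.40692085e-03  3.21459353e-06]
time_s: 4.9
eef_pos: [0.561, -0.1405, 0.0482]
orientation: [[-0.92, 0.391, 0.004], [0.391, 0.92, -0.003], [-0.005, -0.001, -1.0]]
force: [-0.2, 3.0, 1.8]
gripper_width: 0.0439
4.9 [ 0.56103646 -0.14045922  0.04822885] F [-0.17104568  2.97689105  1.79535467] w 0.04391018778510527 shift cm [0.26392014 0.04711417 0.22161842] turn to vertical [-1.09369488e-03  4.61317757e-03  2.52270907e-06]
```

```bash
python3 -m jog '[[[0,0,-0.5,0,0,0],[0,0,-2,0,0,0],[0,0,-4,0,0,0],[0,0,-6,0,0,0],[0,0,-8,0,0,0],[0,0,-10,0,0,0],[0,0,-11.5,0,0,0],[0,0,-12,0,0,0],[0,0,-12,0,0,0]]]' - 35; python3 d.py .475 .3224 .168; python3 - <<'E'
from h import *
im=imaging.read_camera('scene')[:,:,::-1];cv2.imwrite('pics/l1.png',im)
E
```

```text
time_s: 5.8
eef_pos: [0.5608, -0.1404, 0.1694]
orientation: [[-0.92, 0.391, 0.005], [0.391, 0.92, -0.004], [-0.007, -0.001, -1.0]]
force: [-0.1, -0.6, -2.9]
gripper_width: 0.044
5.8 [ 0.56077359 -0.14038003  0.16939179] F [-0.08378538 -0.59782328 -2.88405776] w 0.043987224588140576 shift cm [25.98383023 39.24381685 -0.08599493] turn to vertical [-1.41346748e-03  6.53110396e-03  4.61576871e-06]
```

View pics/l1.png

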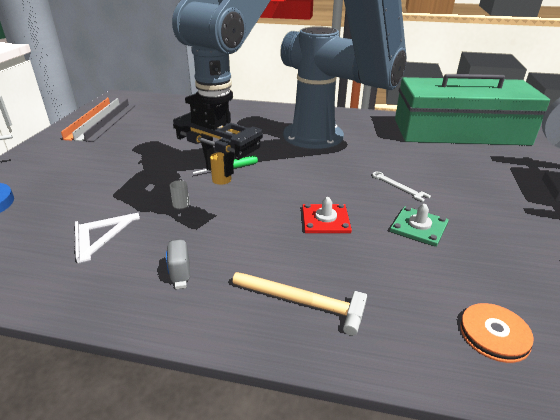

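The sleeve is held at (222,170), with the steel sleeve untouched. Now I carry it over the green jig.

```bash
python3 -m jog '[[[0.5,0.8,0,0,0.006,0],[2,3,0,0,0.006,0],[4,6.1,0,0,0.006,0],[6.2,9.4,0,0,0.006,0],[8.4,12.8,0,0,0.006,0],[10.6,16.1,0,0,0.006,0],[12.8,19.5,0,0,0.006,0],[15,22.8,0,0,0.006,0],[17,25.9,0,0,0.006,0],[18.5,28.1,0,0,0.006,0],[19.2,29.2,0,0,0.006,0],[19.2,29.2,0,0,0.006,0]]]'; python3 d.py .4771 .3209 .168
```

```text
time_s: 7.05
eef_pos: [0.4966, 0.2051, 0.1665]
orientation: [[-0.922, 0.388, -0.003], [0.388, 0.922, -0.001], [0.003, -0.002, -1.0]]
force: [-0.4, -0.7, -2.3]
gripper_width: 0.0435
7.05 [0.49663623 0.20508746 0.16649663] F [-0.42324659 -0.74191952 -2.33491596] w 0.043531954613929065 shift cm [ 6.29588457  9.91475463 -0.15545902] turn to vertical [-2.25460925e-03 -2.73719508e-03 -3.08565591e-06]
```

```bash
python3 -m jog '[[[0.6,1,0,-0.002,-0.003,0],[2,3.2,0,-0.002,-0.003,0],[3.6,5.8,0,-0.002,-0.003,0],[5,8,0.2,-0.002,-0.003,0],[6,9.4,1,-0.002,-0.003,0],[6.3,9.9,2,-0.002,-0.003,0],[6.3,9.9,2.8,-0.002,-0.003,0],[6.3,9.9,2.8,-0.002,-0.003,0],[6.3,9.9,2.8,-0.002,-0.003,0]]]'; python3 d.py .4771 .3209 .138;  python3 - <<'E'
from h import *
im=imaging.read_camera('scene')[:,:,::-1];cv2.imwrite('pics/j1.png',im)
t=imaging.read_camera('top')[:,:,::-1];cv2.imwrite('pics/j1t.png',t)
cv2.imwrite('pics/j1c.png',np.hstack([cv2.resize(im[130:260,360:490],None,fx=3,fy=3,interpolation=cv2.INTER_CUBIC),cv2.resize(t[170:300,40:170],None,fx=3,fy=3)]))
E
```

```text
time_s: 7.95
eef_pos: [0.477, 0.3195, 0.138]
orientation: [[-0.921, 0.39, -0.001], [0.39, 0.921, -0.001], [0.0, -0.001, -1.0]]
force: [0.3, -1.4, -3.2]
gripper_width: 0.0433
7.95 [0.47704898 0.31954518 0.13797797] F [ 0.31559975 -1.41375317 -3.19277843] w 0.0433343846819115 shift cm [ 0.04807926  0.12676425 -0.00235604] turn to vertical [-1.38616975e-03 -4.67378770e-04 -3.23933213e-07]
```

View pics/j1c.png

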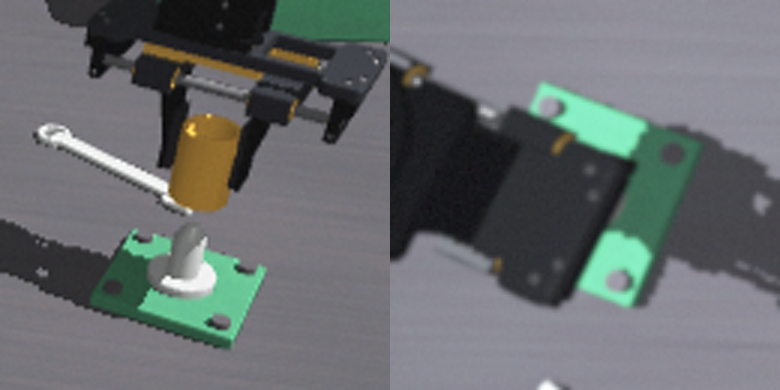

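The scene crop shows the sleeve held just above the spigot. I'll fit its pose, including tilt, against the jig in the same camera.

```bash
python3 - <<'E'
from h import *
im=cv2.imread('pics/j1.png');H=cv2.cvtColor(im,cv2.COLOR_BGR2HSV).astype(int);h,s,v=H[...,0],H[...,1],H[...,2]
yy,xx=np.mgrid[:420,:560]
m=big((h>12)&(h<35)&(s>110)&(v>40)&(abs(xx-428)<14)&(abs(yy-184)<17))
ys,xs=np.nonzero(m);print(m.sum(),xs.min(),xs.max(),ys.min(),ys.max())
m=hullmask(m);cv2.imwrite('pics/m.png',np.hstack([cv2.resize((m*255).astype(np.uint8)[150:220,390:460],None,fx=5,fy=5)]))
def mod(p,tx=0,ty=0,zb=.0898):
    P=cyl(0,0,0,.06,.022); 
    return P+np.c_[P[:,2]*tx+p[0],P[:,2]*ty+p[1],np.full(len(P),zb)]
print(fit({'scene':m},mod,[.475,.322],[.005,.005]))
print('tilt',fit({'scene':m},lambda p:mod(p[:2],0,p[2]),[.475,.322,0],[.005,.005,.05]))
print('tilt2',fit({'scene':m},lambda p:mod(p[:2],p[3],p[2]),[.475,.322,0,0],[.005,.005,.05,.05]))
# spigot in scene: bright pixels
g=im[205:240,405:440]
# calc predicted spigot outline overlay
for q in([.4733,.3231],[.475,.3224]):
  print(q,'tip',proj('scene',[q[0],q[1],.065]),'boss',proj('scene',[q[0],q[1],.02]))
o=cv2.resize(im[130:260,360:490],None,fx=5,fy=5,interpolation=cv2.INTER_CUBIC)
for P,c in((cyl(.4733,.3231,.02,.02,.026),(255,0,0)),(cyl(.4733,.3231,.053,.053,.0125),(255,0,0)),(cyl(.4733,.3231,.065,.065,.0045),(255,0,0)),(cyl(.4733,.3231,.02,.02,.0125),(255,0,0))):
  for u in proj('scene',P): cv2.circle(o,tuple(int(k) for k in np.round((u-[360,130]+.5)*5)),1,c,-1)
r=fit({'scene':m},mod,[.475,.322],[.005,.005])[0]
for u in proj('scene',mod(r)): cv2.circle(o,tuple(int(k) for k in np.round((u-[360,130]+.5)*5)),1,(0,0,255),-1)
cv2.imwrite('pics/ov.png',o[:600])
E
```

```text
587 416 439 168 199
(array([0.47253799, 0.32040737]), np.float64(0.0687416714258519))
tilt (array([ 0.47249584,  0.32115898, -0.03413607]), np.float64(0.06327178120439113))
tilt2 (array([ 0.46980553,  0.32122767, -0.03492047,  0.08765521]), np.float64(0.0473761025445777))
[0.4733, 0.3231] tip [[424.15038502 204.23865386]] boss [[420.37686221 219.977498  ]]
[0.475, 0.3224] tip [[423.89378963 204.59773598]] boss [[420.12193171 220.34741599]]
```

View pics/ov.png

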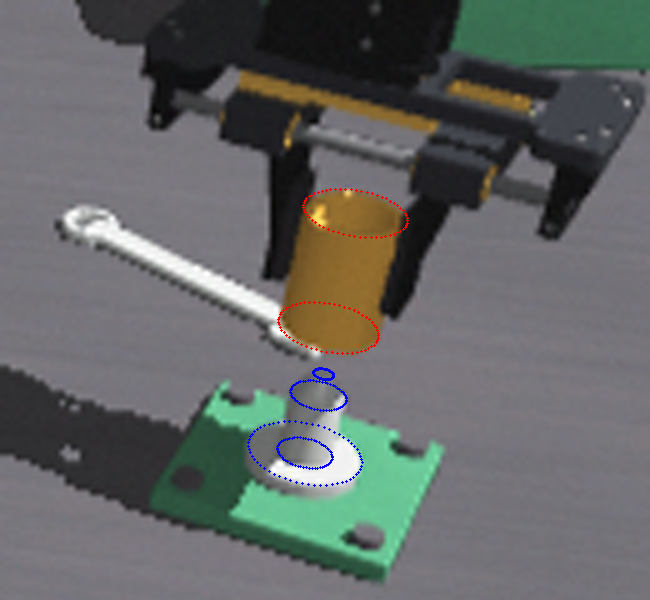

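```bash
python3 - <<'E'
from h import *
im=cv2.imread('pics/scene0.png')
o=cv2.resize(im[195:245,395:455],None,fx=10,fy=10,interpolation=cv2.INTER_CUBIC)
o=np.vstack([o]) ; o2=o.copy()
q=(.4733,.3231)
for z,r in((.02,.026),(.053,.0125),(.065,.0045),(.02,.0125)):
  for u in proj('scene',cyl(*q,z,z,r)): cv2.circle(o2,tuple(int(k) for k in np.round((u-[395,195]+.5)*10)),2,(255,0,0),-1)
for u in proj('scene',plate(*q,-.34)): cv2.circle(o2,tuple(int(k) for k in np.round((u-[395,195]+.5)*10)),4,(0,0,255),-1)
cv2.imwrite('pics/z.png',o2)
E
```

```text
(no output)
```

View pics/z.png

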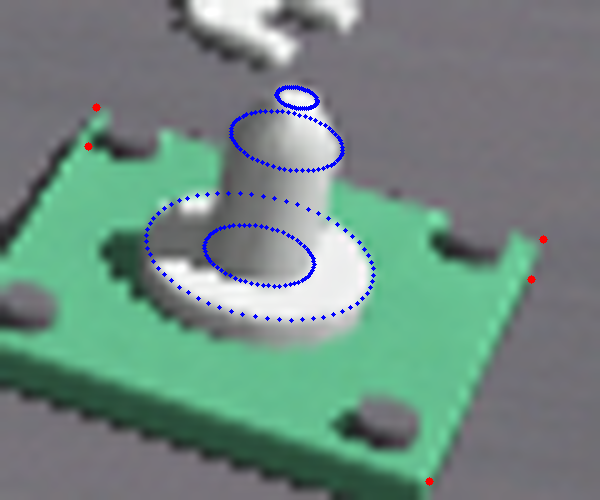

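```bash
python3 - <<'E'
from h import *
im=cv2.imread('pics/j1.png');H=cv2.cvtColor(im,cv2.COLOR_BGR2HSV).astype(int);h,s,v=H[...,0],H[...,1],H[...,2]
yy,xx=np.mgrid[:420,:560]
m=big((h>12)&(h<35)&(s>110)&(v>40)&(abs(xx-428)<18)&(yy>163)&(yy<206))
ys,xs=np.nonzero(m);print(m.sum(),xs.min(),xs.max(),ys.min(),ys.max())
m=hullmask(m)
def mod(p,tx=0,ty=0,zb=.0898):
    P=cyl(0,0,0,.06,.022); 
    return P+np.c_[P[:,2]*tx+p[0],P[:,2]*ty+p[1],np.full(len(P),zb)]
print(fit({'scene':m},mod,[.475,.322],[.005,.005]))
r=fit({'scene':m},lambda p:mod(p[:2],0,p[2]),[.475,.322,0],[.005,.005,.05])
print('tilt',r)
print('tilt2',fit({'scene':m},lambda p:mod(p[:2],p[3],p[2]),[.475,.322,0,0],[.005,.005,.05,.05]))
o=cv2.resize(im[160:210,400:460],None,fx=10,fy=10,interpolation=cv2.INTER_CUBIC)
p=r[0]
for u in proj('scene',mod(p[:2],0,p[2])): cv2.circle(o,tuple(int(k) for k in np.round((u-[400,160]+.5)*10)),2,(0,0,255),-1)
cv2.imwrite('pics/ov2.png',o)
E
```

```text
587 416 439 168 199
(array([0.47253799, 0.32040737]), np.float64(0.0687416714258519))
tilt (array([ 0.47249584,  0.32115898, -0.03413607]), np.float64(0.06327178120439113))
tilt2 (array([ 0.46980553,  0.32122767, -0.03492047,  0.08765521]), np.float64(0.0473761025445777))
```

View pics/ov2.png

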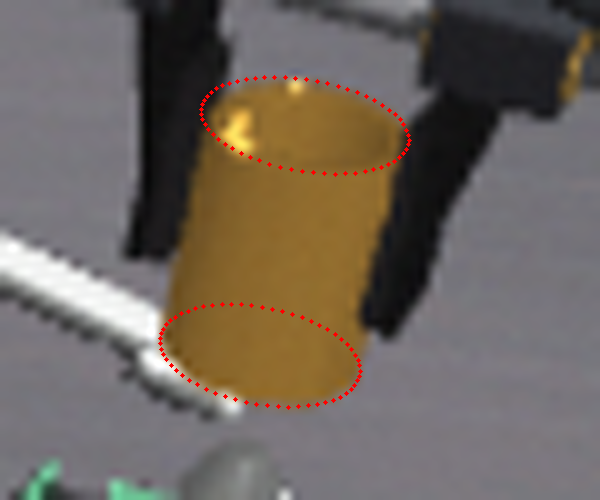

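Sleeve at about (0.4725,0.3208) against the jig at (0.4733,0.3231) in the same camera, so I shift +2 mm along tool y. Then I lower it part way over the tip.

```bash
python3 -m jog '[[[0,0.2,0,0,0,0],[0,0.2,0.5,0,0,0],[0,0.2,1.2,0,0,0],[0,0.2,1.9,0,0,0],[0,0.2,2.6,0,0,0],[0,0.2,3.0,0,0,0],[0,0.2,3.4,0,0,0],[0,0.2,3.4,0,0,0]]]'; python3 d.py .4778 .3215 .0682;python3 - <<'E'
from h import *
im=imaging.read_camera('scene')[:,:,::-1]
cv2.imwrite('pics/k1.png',cv2.resize(im[160:250,380:470],None,fx=6,fy=6,interpolation=cv2.INTER_CUBIC))
E
```

```text
time_s: 8.85
eef_pos: [0.4779, 0.3217, 0.1039]
orientation: [[-0.921, 0.389, -0.001], [0.389, 0.921, -0.001], [0.0, -0.001, -1.0]]
force: [-0.2, -0.4, -3.4]
gripper_width: 0.0436
8.85 [0.47790099 0.32166426 0.10392266] F [-0.19976443 -0.43247001 -3.36371137] w 0.04362135210686376 shift cm [ 1.72145277e-03 -1.52957519e-02  3.57228447e+00] turn to vertical [-1.05423899e-03 -3.31908224e-04 -1.74955313e-07]
```

View pics/k1.png

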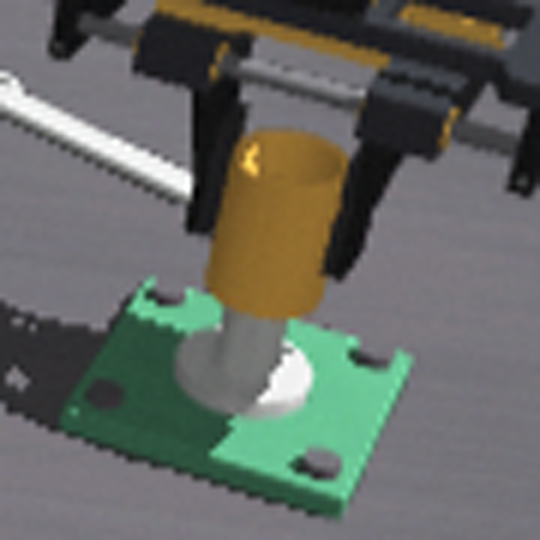

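The sleeve is over the tip, with its lower edge at (265,312) in the crop around the spigot, and the force is just its weight. I'll continue slowly.

```bash
python3 -m jog '[[[0,0,0.3,0,0,0],[0,0,0.7,0,0,0],[0,0,1.1,0,0,0],[0,0,1.5,0,0,0],[0,0,1.9,0,0,0],[0,0,1.9,0,0,0]]]'; python3 -m jog '[[[0,0,0.3,0,0,0],[0,0,0.6,0,0,0],[0,0,0.9,0,0,0],[0,0,1.2,0,0,0],[0,0,1.4,0,0,0],[0,0,1.4,0,0,0]]]'; python3 d.py .4778 .3215 .0682
```

```text
time_s: 9.5
eef_pos: [0.4777, 0.3216, 0.0846]
orientation: [[-0.921, 0.389, -0.001], [0.389, 0.921, -0.001], [0.001, -0.002, -1.0]]
force: [0.3, -0.4, -3.2]
gripper_width: 0.0435
time_s: 10.1
eef_pos: [0.4775, 0.3214, 0.0702]
orientation: [[-0.921, 0.389, -0.002], [0.389, 0.921, -0.001], [0.001, -0.002, -1.0]]
force: [0.5, 1.0, -2.8]
gripper_width: 0.0439
10.1 [0.47747322 0.32143663 0.07022568] F [ 0.54335912  0.96950046 -2.79091218] w 0.04388669516117287 shift cm [-0.02789284  0.01897679  0.20249348] turn to vertical [-2.04471273e-03 -1.29611534e-03 -1.32509242e-06]
```

```bash
python3 -m jog '[[[0,0,0.1,0,0,0],[0,0,0.2,0,0,0],[0,0,0.25,0,0,0],[0,0,0.25,0,0,0]]]'; python3 d.py .4778 .3215 .0682
```

```text
time_s: 10.5
eef_pos: [0.4775, 0.3215, 0.0683]
orientation: [[-0.921, 0.389, -0.002], [0.389, 0.921, -0.001], [0.001, -0.002, -1.0]]
force: [-1.5, 0.4, 2.1]
gripper_width: 0.0435
10.5 [0.47745744 0.32151205 0.06826244] F [-1.51995414  0.41232877  2.06021706] w 0.04349109406624012 shift cm [-0.03202934  0.01223784  0.00618634] turn to vertical [-1.83690400e-03 -1.11110523e-03 -1.02049721e-06]
```

The force flipped from −3 to +2 N at exactly the expected height, so the sleeve is seated. I'll press slightly, check, then open.

```bash
python3 -m jog '[[[0,0,0.05,0,0,0],[0,0,0.1,0,0,0],[0,0,0.1,0,0,0]]]'; python3 - <<'E'
from h import *
im=imaging.read_camera('scene')[:,:,::-1]
cv2.imwrite('pics/k2.png',cv2.resize(im[160:250,380:470],None,fx=6,fy=6,interpolation=cv2.INTER_CUBIC))
E
```

```text
time_s: 10.8
eef_pos: [0.4774, 0.3215, 0.0682]
orientation: [[-0.921, 0.389, -0.002], [0.389, 0.921, -0.001], [0.001, -0.002, -1.0]]
force: [-2.4, -0.8, 6.4]
gripper_width: 0.0435
```

View pics/k2.png

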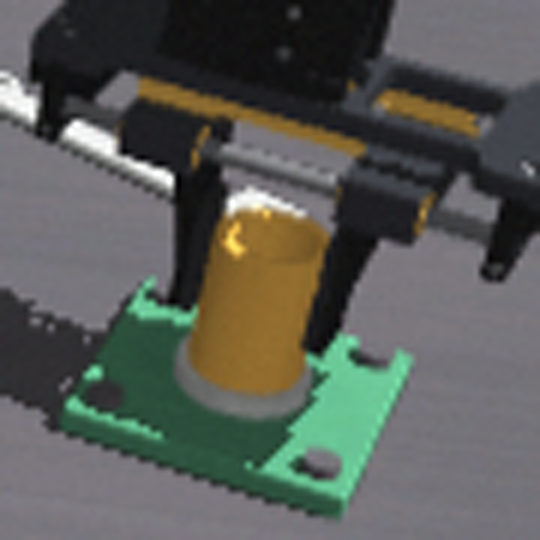

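The sleeve stands on the boss ring, lower rim at about (250,385) in the crop and centred. I'll open and check, then retreat straight up.

```bash
python3 -m jog '[[[0,0,0,0,0,0],[0,0,0,0,0,0],[0,0,0,0,0,0],[0,0,0,0,0,0],[0,0,0,0,0,0],[0,0,0,0,0,0],[0,0,0,0,0,0],[0,0,0,0,0,0]]]' 8.7 && python3 -m jog '[[[0,0,-0.5,0,0,0],[0,0,-2,0,0,0],[0,0,-4,0,0,0],[0,0,-6.5,0,0,0],[0,0,-9,0,0,0],[0,0,-11.5,0,0,0],[0,0,-13.5,0,0,0],[0,0,-14.5,0,0,0],[0,0,-14.5,0,0,0]]]' && python3 -m jog '[[[0.5,1,0,0,0,0],[2,4,0,0,0,0],[4,8,0,0,0,0],[5,11,0,0,0,0],[6,14,0,0,0,0],[6.5,15,0,0,0,0],[6.5,15,0,0,0,0]]]'
python3 - <<'E'
from h import *
im=imaging.read_camera('scene')[:,:,::-1];t=imaging.read_camera('top')[:,:,::-1]
cv2.imwrite('pics/e_s.png',im);cv2.imwrite('pics/e_t.png',t)
cv2.imwrite('pics/e.png',np.hstack([cv2.resize(im[160:250,380:470],None,fx=4.4,fy=4.4,interpolation=cv2.INTER_CUBIC),cv2.resize(t[190:280,60:150],None,fx=4.4,fy=4.4,interpolation=cv2.INTER_CUBIC)]))
E
```

```text
time_s: 11.65
eef_pos: [0.4774, 0.3215, 0.0682]
orientation: [[-0.921, 0.389, -0.001], [0.389, 0.921, -0.001], [0.001, -0.002, -1.0]]
force: [1.1, -0.0, 0.3]
gripper_width: 0.0863
time_s: 12.55
eef_pos: [0.4784, 0.3221, 0.2148]
orientation: [[-0.921, 0.389, 0.002], [0.389, 0.921, 0.0], [-0.002, 0.001, -1.0]]
force: [-0.1, -0.1, -0.4]
gripper_width: 0.087
time_s: 13.25
eef_pos: [0.4756, 0.4868, 0.213]
orientation: [[-0.922, 0.387, -0.0], [0.387, 0.922, -0.001], [-0.0, -0.001, -1.0]]
force: [-0.8, -0.5, 1.0]
gripper_width: 0.087
```

View pics/e.png

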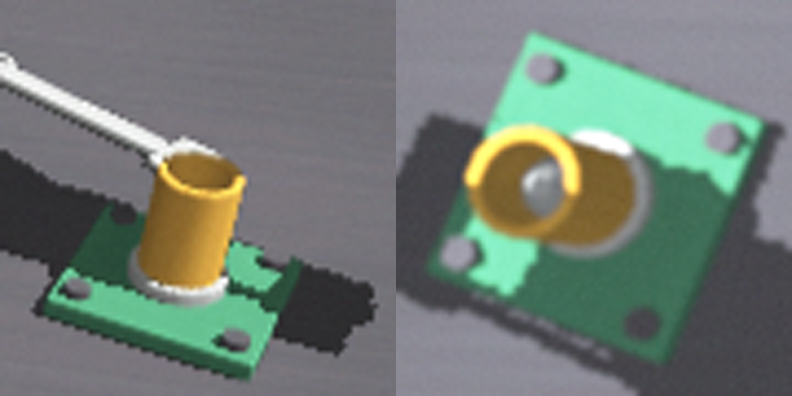

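View pics/e_s.png

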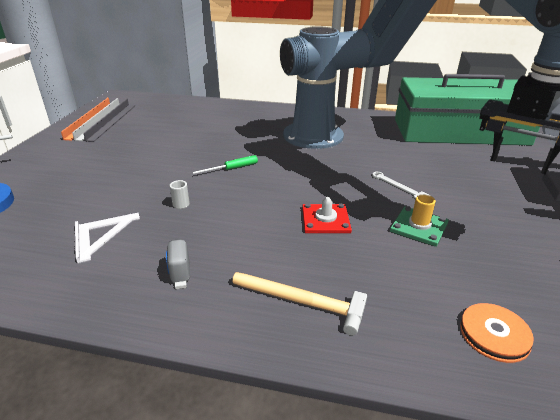

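The sleeve stands upright on the boss at scene (423,210), and the spigot shows inside the bore from above. The steel sleeve is still at (180,195), and the gripper is clear of everything. I'm handing it in.

```bash
python3 -c "
from rig import ticket;print(ticket.job_done())"
```

```text
the job is handed in; nothing more can be done
None
```

The brass sleeve is on the green jig's spigot, fully home and let go; I handed the job in at about 13.4 s of the 35 s, and no verdict is reported.

- **Moves:** I gripped the sleeve at 25–35 N and lifted it about 120 mm. Over the jig I corrected its position by about 2 mm, then lowered it in short steps all the way to the boss. The vertical force flipped from −3 N to +2 N at the expected height (TCP 0.0683 m measured, 0.0682 m expected). I then pressed to about 6 N, opened the gripper and retreated straight up.
- **Last checks:** The sleeve stands upright on the boss in both cameras, and from above the spigot shows inside the bore. The steel sleeve is at the same pixels as at the start, and the gripper is well clear of everything. I judged the final pose by eye and did not fit it numerically.
- **Disagreements:** The two cameras differed by about 2 mm on object positions. With the sleeve in the gripper, silhouette fits that allowed tilt gave 2–5°. I took that as fit noise because the final pictures show no visible lean.

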